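# Find which lid fits which topping jar

## Robot

A 7-joint arm with a two-finger parallel gripper is mounted at the origin on the work surface. World frame = base frame: x ahead of the robot, y to its left, z up, the work surface at z = 0. Lengths are in m, angles in rad, forces in N, time in s.
With the tool pointing down it reaches from about 0.4 to 0.875 m from the base axis. Payload 6.5 kg.
Tool frame: the origin (TCP) lies at the centre of the arm's flange, where the gripper is bolted on; the fingertips stand 166 mm ahead of it and the grasp point (between the pads) lies 147 mm ahead of it; z points along the fingers, y is the line along which they close (so a half turn about z gives the same grasp; the last joint's range is limited). The gripper opens to 88 mm and grips with 3 to 60 N. Pads are 18 mm wide; open, the fingers measure 123 mm over their backs; the gripper's body (75 mm by 187 mm) begins 45 mm behind the grasp point.
Start: joints at [-1.216, 0.536, -0.004, 1.538, 0.003, 1.067, -0.071], TCP at [0.266, 0.593, 0.405] pointing down, gripper open.
Joint ranges: [-2.7, 2.7], [-0.37, 2.16], [-1.27, 1.26], [0.24, 2.4], [-1.31, 4.45], [0.19, 1.91], [-2.76, 2.76]. Speed limits (rad/s): [2.39, 2.39, 3.14, 3.14, 3.14, 3.14, 3.14].

## Interface

Orientations are given as a rotation vector (axis times angle).
In Python, from cell import env, imaging, finish_job gives the robot as it stands.
- The arm moves only by the shell command python3 -m crank 'ROWS' [FORCE]. ROWS is JSON, a list that holds one entry, the list of rows, each a list of 7 numbers: the shift along the world's x, y, z in m, then the turn, a rotation vector about the world's x, y, z in rad, then the finger opening in m, from 0 to 0.0881. A call has exactly 5 rows; each row is the pose to reach, as a shift and turn from the pose commanded when the call began; what a row does not reach only later rows make up. A row lasts 1/10 s, in which the tool goes at most 50 mm and 8.59 degrees, less where a joint would pass 70% of its speed; a pose out of reach is approached as far as the arm can. A call with a gripper value outside its range is refused whole. The fingers move at their own pace and stop on an object; FORCE is the grip in N (left out, the last holds). Time passes only in rows, so rows that repeat a pose let the fingers close, or fill a call up. It gives the time, the measured TCP pose, the force, the opening and the grip force at its end, in the units of the state.
- env.get_state(): the state, without advancing time (a new reading comes with each control period).
- imaging.read_camera(name): name is "side" or "top"; returns a dict with "color" (400x640x3 uint8, red, green, blue), "camera_matrix" (3x3 intrinsics, pixels), "rvec" (rotation vector, rad) and "tvec" (3), from world to camera coordinates, as OpenCV has them. Camera axes: x right, y down, z forward; pixel columns grow to the right and rows downward; lengths in m; the calibration is good to about 2 mm. A picture is of the moment at which its call begins. There is no depth.
- finish_job(): hands the job in; it is judged then, once.
The state is a dict: "t": time; "joints": joint angles; "joint_velocities": joint speeds; "joint_efforts": joint torques, N m; "eef_pos": TCP position; "orientation": TCP orientation; "force": force on the tool from outside, world axes, zero at the start; "moment": the same for the moment, N m; "grip_width": opening from 0.0 (shut) to 1.0 (fully open); "gripper_force": force on a finger pad.
Only numpy, scipy, OpenCV 4.12 (cv2) and the standard library are available. Lean on these libraries where they do the work, as an engineer would, in place of code of your own. Each camera call takes 0.05 s, during which the arm holds its last target. There are 200 camera calls.

## Task

Close both open topping jars in the stand on the bakery counter, each with the lid that screws fully home on it; the two lids look alike, so try them: a wrong lid drops on but soon binds and stands proud, and must go on the other jar. Leave the lids released, and do not disturb the loaves and the tongs.

Things in the scene. Friction and masses are not known exactly. Their poses are not given: they have to be found in the camera images.
- stand: dark steel stand 110 x 270 mm, rims 28 mm high, fixed to the counter, holding two squat white jars (82 mm square, shoulders 45 mm high) 160 mm apart along its y axis, fixed, open necks up. Origin: under its centre, on the counter; x across the row of jars, y along it, z up.
- jar_1 (a point): the jar at the -y end of the stand: point on its axis where the lower edge of a fully home lid lies (45 mm above the counter); axes as the stand's. Neck 60 mm across, rising to 30 mm above this point. Entry: with its bar parallel to the stand's y (within 6 degrees, either way round) a lid slips on until 6 mm above home; at other angles it stops 15 mm above. Sideways play 2 mm.
- jar_2 (a point): the jar at the +y end of the stand: point on its axis where the lower edge of a fully home lid lies (45 mm above the counter); axes as the stand's. Neck 60 mm across, rising to 30 mm above this point. Same thread as jar_1.
- thread (a point): the middle between the necks, at home height. Thread of both jars: from entry, clockwise seen from above, the lid sinks 1 mm per 10 degrees to a stop at 62 degrees: fully home. 2.5 mm up-down play, light to turn. A wrong lid binds hard at about 22 degrees, almost 4 mm too high: do not force it, turn it back to entry and lift it off.
- lid_1: round aluminium screw lid, 71 mm across, 36 mm tall, open below, with a black grip bar on top: 60 mm long, 14 mm wide, from 36 to 63 mm above the lid's lower edge. 0.12 kg. Lies on the counter, bar up. Origin: centre of the lower edge; x along the bar, z up; same after half a turn. Looks like the other lid. Which lid fits which jar changes with every start; each fits one jar only.
- lid_2: round aluminium screw lid, 71 mm across, 36 mm tall, open below, with a black grip bar on top: 60 mm long, 14 mm wide, from 36 to 63 mm above the lid's lower edge. 0.12 kg. Lies on the counter, bar up. Origin: centre of the lower edge; x along the bar, z up; same after half a turn. Looks like the other lid. Which lid fits which jar changes with every start; each fits one jar only.
- round_loaf: round light-brown loaf, 170 mm in diameter, 85 mm tall, on a wooden board; leave alone. Origin: centre of its underside.
- long_loaf: long dark loaf, 200 x 110 mm, 78 mm tall, on the counter; leave alone. Origin: centre of its underside.
- tongs: steel tongs lying on the counter, 225 mm long, 18 mm high; leave alone. Origin: near their middle, on the counter; x along them.

How it is judged:
By the outcome, as a careful person would: the job done as asked, in the order asked, and still so for the second after the job is handed in, with the robot touching nothing.
It also fails if it takes over 72 s, if anything falls off the work surface, if the arm or the gripper's body presses on something with over 40 N, if the wrist force passes 120 N, or if a joint passes its speed limit or range.

## Working session

There is one attempt and no reset: what is moved stays moved. The work goes in short steps, Python scripts to look and compute and a shell command to move; the robot and the scene stay as the last step left them, time stands still between calls to the robot, and variables do not carry over. Pictures are saved under pics/ and viewed, at most 10 in all, crops included, and the job is handed in when it is done.

```bash
ls; mkdir -p pics
python3 - <<'E'
from cell import env, imaging
import cv2,numpy as np
for n in("top","side"):
    d=imaging.read_camera(n); cv2.imwrite(f"pics/{n}0.png",d["color"][:,:,::-1])
    R=cv2.Rodrigues(d["rvec"])[0]; print(n,np.round(d["camera_matrix"],1).tolist(),(-R.T@np.ravel(d["tvec"])).round(3),R.round(2).tolist())
print(env.get_state())
E
```

```text
pics
top [[464.0, 0.0, 323.7], [0.0, 464.0, 202.8], [0.0, 0.0, 1.0]] [0.322 0.004 1.522] [[-0.03, -1.0, -0.0], [-0.98, 0.03, -0.2], [0.2, -0.0, -0.98]]
side [[414.2, 0.0, 316.8], [0.0, 414.2, 196.6], [0.0, 0.0, 1.0]] [-0.011 -1.029  0.864] [[0.87, -0.5, 0.02], [-0.26, -0.48, -0.84], [0.43, 0.72, -0.55]]
{'t': 0.1, 'joints': array([-1.21618679,  0.53708076, -0.00442311,  1.53875157,  0.00259377,
        1.06730801, -0.07120664]), 'joint_velocities': array([ 0.00065766, -0.002545  ,  0.00117563, -0.00238348,  0.00185852,
        0.00239996,  0.00029061]), 'joint_efforts': array([ 2.06698212e-03, -5.72081137e+01,  9.93676074e-01, -2.52232236e+01,
       -5.61796257e-02,  1.35439489e-02,  2.32287925e-05]), 'eef_pos': array([0.26540616, 0.59302583, 0.40394177]), 'orientation': array([-6.56021507e-01, -3.07212204e+00,  2.40005811e-03]), 'force': array([-0.22031274,  0.8257034 , -0.46327375]), 'moment': array([-0.0075862 ,  0.0256695 , -0.02483814]), 'gripper_force': 0.0, 'grip_width': 1.0058834334932936}
```

View pics/top0.png

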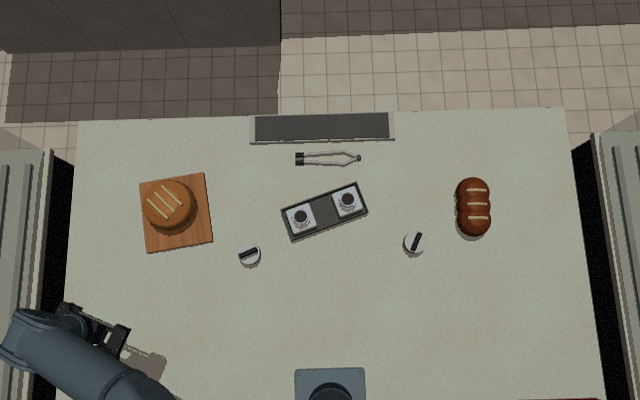

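View pics/side0.png

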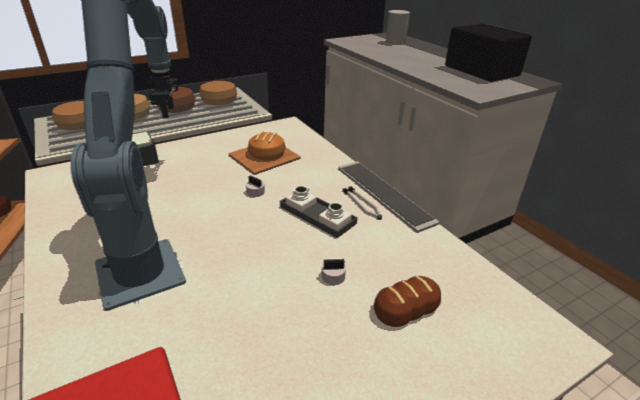

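The top view shows the lids at about (249,255) and (415,242), and the jars at (301,217) and (347,200). The side view shows the same lids at (255,186) and (333,271), and the necks at (301,193) and (336,211). Next I'll zoom in and measure.

```bash
cat > h.py <<'E'
from cell import env, imaging
import cv2,numpy as np
from scipy.spatial.transform import Rotation as Ro
def cast(d,p,z):
    p=np.float64(p).reshape(-1,1,2); R=cv2.Rodrigues(np.float64(d["rvec"]))[0]; c=-R.T@np.ravel(d["tvec"])
    u=cv2.undistortPoints(p,d["camera_matrix"],None).reshape(-1,2); r=np.c_[u,np.ones(len(u))]@R
    return c+r*((z-c[2])/r[:,2])[:,None]
def tri(a,pa,b,pb):
    P=[d["camera_matrix"]@np.c_[cv2.Rodrigues(np.float64(d["rvec"]))[0],np.ravel(d["tvec"])] for d in(a,b)]
    X=cv2.triangulatePoints(P[0],P[1],np.float64(pa).reshape(2,1),np.float64(pb).reshape(2,1)); return (X[:3]/X[3]).ravel()
def yaw(o): # direction of tool y line in world, deg mod 180
    y=Ro.from_rotvec(o).as_matrix()[:,1]; return np.degrees(np.arctan2(y[1],y[0]))
E
python3 - <<'E'
from h import *
t=imaging.read_camera("top"); s=imaging.read_camera("side")
T=t["color"];S=s["color"]
def blob(d,box,thr,zz,lo=True):
    x0,y0,x1,y1=box; g=d["color"][y0:y1,x0:x1].max(2)
    m=((g<thr) if lo else (g>thr)).astype(np.uint8)
    n,l,st,c=cv2.connectedComponentsWithStats(m)
    k=1+np.argmax(st[1:,4]); ys,xs=np.nonzero(l==k); p=np.c_[xs+x0,ys+y0].astype(float)
    return p
for nm,b,bs in(("lidL",(232,238,268,272),(240,170,270,200)),("lidR",(398,226,432,260),(315,255,352,290))):
    p=blob(t,b,60,0); W=cast(t,p,.063)[:,:2]; c=W.mean(0); w,v=np.linalg.eigh(np.cov(W.T)); 
    ps=blob(s,bs,60,0)
    print(nm,len(p),c.round(4),"ang",np.degrees(np.arctan2(v[1,1],v[0,1])).round(1),"std",np.sqrt(w).round(4),"side",len(ps),ps.mean(0).round(1),"tri",tri(t,p.mean(0),s,ps.mean(0)).round(4))
p=blob(t,(275,175,375,245),95,0); W=cast(t,p,.028)[:,:2].astype(np.float32); r=cv2.minAreaRect(W); print("stand",len(p),r,cv2.boxPoints(r).round(3).tolist())
a=cv2.resize(T[172:272,225:385],None,fx=5,fy=5,interpolation=cv2.INTER_CUBIC); 
b=cv2.resize(S[170:290,240:365],None,fx=4.8,fy=4.8,interpolation=cv2.INTER_CUBIC)
cv2.imwrite("pics/a.png",a[:,:,::-1]);cv2.imwrite("pics/b.png",b[:,:,::-1])
E
```

```text
lidL 88 [0.469  0.2415] ang 111.0 std [0.0042 0.0173] side 77 [254.6 181.2] tri [0.4701 0.2437 0.0499]
lidR 83 [ 0.4878 -0.2883] ang 153.4 std [0.004  0.0172] side 168 [333.5 264. ] tri [ 0.4889 -0.2907  0.0505]
stand 1579 ((0.5986983776092529, -0.002267301082611084), (0.11956818401813507, 0.26921287178993225), 18.82401466369629) [[0.49900001287460327, 0.10599999874830246], [0.5860000252723694, -0.14900000393390656], [0.6990000009536743, -0.10999999940395355], [0.6119999885559082, 0.14399999380111694]]
```

View pics/a.png

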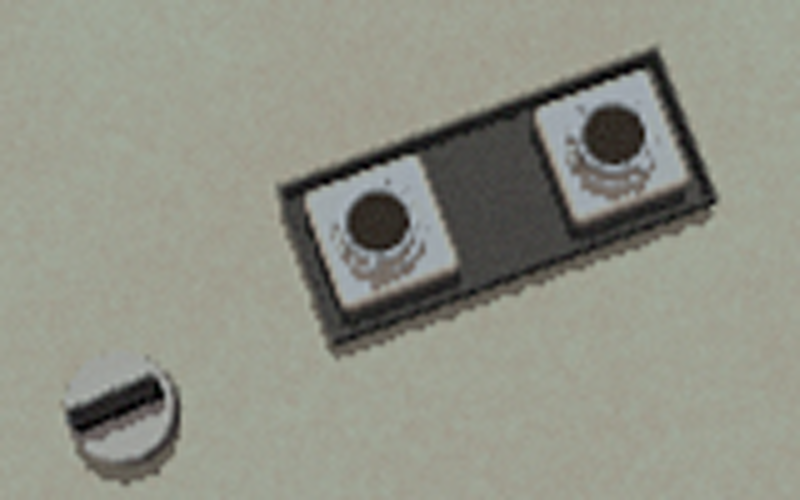

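View pics/b.png

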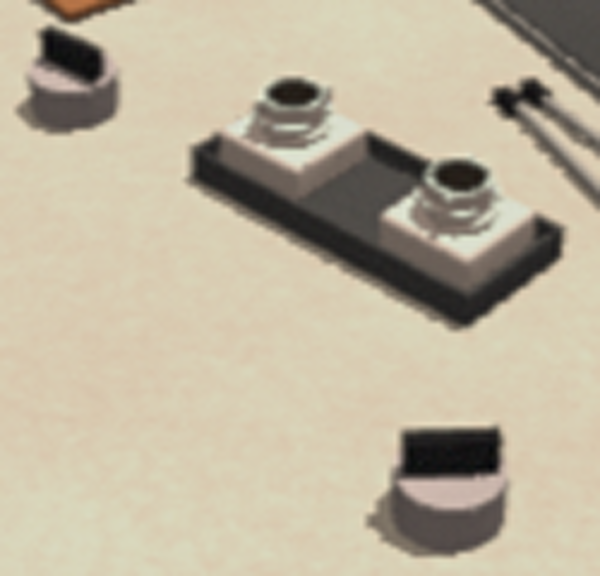

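Crop a shows the dark jar openings at (378,221) and (612,134), which is about (300.6,216.2) and (347.4,198.8) in the full picture. Crop b shows the necks at (293,93) and (458,176). The stand angle is about 108.8°. I'll measure the openings to fix the jar axes.

Run:
```python
from h import *
t=imaging.read_camera("top"); s=imaging.read_camera("side")
def hole(d,b):
    x0,y0,x1,y1=b; m=(d["color"][y0:y1,x0:x1].max(2)<100).astype(np.uint8)
    n,l,st,c=cv2.connectedComponentsWithStats(m); k=1+np.argmax(st[1:,4]); print(st[k]); return c[k]+[x0,y0]
q=[]
for n,bt,bs in(("j2",(292,208,309,225),(293,184,309,194)),("j1",(339,190,356,207),(326,201,345,211))):
    a,b=hole(t,bt),hole(s,bs); q.append(cast(t,a,.075)[0]); print(n,a.round(1),b.round(1),q[-1].round(4),"side",cast(s,b,.075)[0].round(4),"tri",tri(t,a,s,b).round(4))
d=q[0]-q[1]; print(np.linalg.norm(d),np.degrees(np.arctan2(d[1],d[0])),(q[0]+q[1])/2)
print(yaw(env.get_state()["orientation"]))
```

```text
[  2   2  13  13 119]
[ 3  3 10  5 41]
j2 [300.  215.9] [300.6 189. ] [0.5789 0.0749 0.075 ] side [0.5779 0.0765 0.075 ] tri [0.5781 0.0751 0.0759]
[  3   3  12  12 117]
[ 4  3 11  6 50]
j1 [347.4 198.5] [335.3 206.3] [ 0.6304 -0.0773  0.075 ] side [ 0.6291 -0.0749  0.075 ] tri [ 0.6292 -0.0768  0.0764]
0.16065054958601485 108.68784332440843 [ 0.60465727 -0.00121213  0.075     ]
65.89419149521237
```

Both checks agree: the necks are 160.65 mm apart at 108.7°, with tops at z≈0.076. I'll go to the left lid at (0.4705, 0.243), with tool y at 21°.

```bash
python3 -m crank '[[[0.02,-0.035,-0.01,0,0,-0.08,0.06],[0.04,-0.07,-0.02,0,0,-0.16,0.06],[0.06,-0.105,-0.03,0,0,-0.24,0.06],[0.08,-0.14,-0.04,0,0,-0.32,0.06],[0.1,-0.175,-0.05,0,0,-0.39,0.06]]]' 30
python3 -m crank '[[[0.02,-0.035,-0.015,0,0,-0.08,0.06],[0.04,-0.07,-0.03,0,0,-0.16,0.06],[0.06,-0.105,-0.045,0,0,-0.24,0.06],[0.08,-0.14,-0.06,0,0,-0.32,0.06],[0.1045,-0.175,-0.075,0,0,-0.394,0.06]]]'
python3 -m crank '[[[0,0,0,0,0,0,0.06],[0,0,0,0,0,0,0.06],[0,0,0,0,0,0,0.06],[0,0,0,0,0,0,0.06],[0,0,0,0,0,0,0.06]]]'
python3 - <<'E'
from h import *
s=env.get_state(); print(s["joints"].round(3),s["eef_pos"].round(4),yaw(s["orientation"]))
t=imaging.read_camera("top"); d=imaging.read_camera("side")
a=cv2.resize(t["color"][205:285,200:300],(500,400),interpolation=cv2.INTER_CUBIC);b=cv2.resize(d["color"][150:210,220:295],(500,400),interpolation=cv2.INTER_CUBIC)
cv2.imwrite("pics/c.png",np.vstack([a,b])[::1,:,::-1][:800] if 0 else np.hstack([a,b])[:,::1,::-1][:, :1000][:, ::1] if 0 else cv2.resize(np.hstack([a,b]),(800,320))[:,:,::-1])
E
```

```text
t: 0.8
eef_pos: [0.3661, 0.4168, 0.3545]
orientation: [1.243, 2.885, 0.001]
force: [-0.4, -0.9, -0.4]
grip_width: 0.682
gripper_force: 0.0
t: 1.3
eef_pos: [0.4703, 0.2421, 0.2793]
orientation: [-1.783, -2.587, -0.0]
force: [0.1, 0.9, -0.2]
grip_width: 0.681
gripper_force: 0.0
t: 1.8
eef_pos: [0.4695, 0.2445, 0.28]
orientation: [-1.777, -2.59, -0.001]
force: [0.9, 0.2, -0.2]
grip_width: 0.682
gripper_force: 0.0
[-0.73   0.518  0.211  1.96  -0.166  0.68  -0.048] [0.4695 0.2445 0.28  ] 21.103632031147303
```

View pics/c.png

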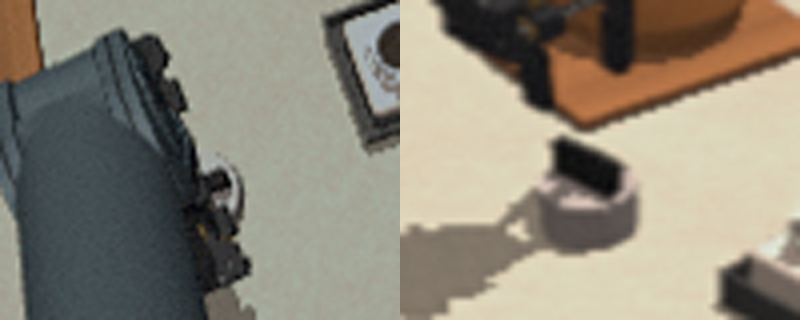

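The fingers sit squarely above the left lid's bar: in the side crop their midpoint is about (580,68) and the bar is at (588,165). I'll descend and grip.

```bash
python3 -m crank '[[[0,0,-0.02,0,0,0,0.06],[0,0,-0.04,0,0,0,0.06],[0,0,-0.06,0,0,0,0.06],[0,0,-0.0745,0,0,0,0.06],[0,0,-0.0745,0,0,0,0.06]]]' 30
python3 -m crank '[[[0,0,0,0,0,0,0],[0,0,0,0,0,0,0],[0,0,0,0,0,0,0],[0,0,0,0,0,0,0],[0,0,0,0,0,0,0]]]' 30
python3 - <<'E'
from h import *
s=env.get_state(); print(s["joints"].round(3),s["eef_pos"].round(4),yaw(s["orientation"]),s["moment"],s["force"])
E
```

```text
t: 2.4
eef_pos: [0.4696, 0.2433, 0.204]
orientation: [-1.779, -2.588, 0.003]
force: [-0.9, -0.2, 0.3]
grip_width: 0.682
gripper_force: 0.0
t: 2.9
eef_pos: [0.4701, 0.2433, 0.2056]
orientation: [1.78, 2.588, 0.001]
force: [0.1, -0.6, -0.6]
grip_width: 0.249
gripper_force: 0.0
[-0.695  0.649  0.17   1.978 -0.204  0.53  -0.016] [0.4701 0.2433 0.2056] 20.970730849740125 [-0.115188    0.02594575  0.03366052] [ 0.1077325  -0.61876156 -0.62509753]
```

```bash
python3 -m crank '[[[0,0,0,0,0,0,0],[0,0,0,0,0,0,0],[0,0,0,0,0,0,0],[0,0,0.02,0,0,0,0],[0,0,0.05,0,0,0,0]]]' 30
python3 -m crank '[[[0,0,0.025,0,0,0,0],[0,0,0.055,0,0,-0.01,0],[0.02,-0.031,0.055,0,0,-0.02,0],[0.04,-0.062,0.055,0,0,-0.03,0],[0.06,-0.093,0.055,0,0,-0.04,0]]]'
python3 -m crank '[[[0.016,-0.025,0,0,0,0,0],[0.032,-0.05,0,0,0,0,0],[0.048,-0.075,0,0,0,0,0],[0.048,-0.075,0,0,0,0,0],[0.048,-0.075,0,0,0,0,0]]]'
python3 - <<'E'
from h import *
s=env.get_state(); print(s["joints"].round(3),s["eef_pos"].round(4),yaw(s["orientation"]),s["moment"],s["force"])
t=imaging.read_camera("top"); d=imaging.read_camera("side")
a=cv2.resize(t["color"][180:240,265:340],(500,400),interpolation=cv2.INTER_CUBIC);b=cv2.resize(d["color"][150:222,270:360],(500,400),interpolation=cv2.INTER_CUBIC)
cv2.imwrite("pics/d.png",cv2.resize(np.hstack([a,b]),(800,320))[:,:,::-1])
E
```

```text
t: 3.4
eef_pos: [0.4689, 0.2428, 0.2541]
orientation: [-1.779, -2.587, 0.007]
force: [-0.7, 0.2, -0.8]
grip_width: 0.16
gripper_force: 30.0
t: 3.9
eef_pos: [0.5301, 0.1494, 0.3102]
orientation: [-1.83, -2.553, 0.001]
force: [0.6, -0.7, -1.7]
grip_width: 0.153
gripper_force: 30.0
t: 4.4
eef_pos: [0.5777, 0.0748, 0.3097]
orientation: [-1.833, -2.55, 0.002]
force: [-0.4, 0.7, -0.9]
grip_width: 0.156
gripper_force: 30.0
[-0.397  0.551  0.257  1.808 -0.185  0.807  0.277] [0.5777 0.0748 0.3097] 18.593966531807215 [0.02649002 0.06206465 0.04110522] [-0.40675287  0.6950037  -0.86361264]
```

View pics/d.png

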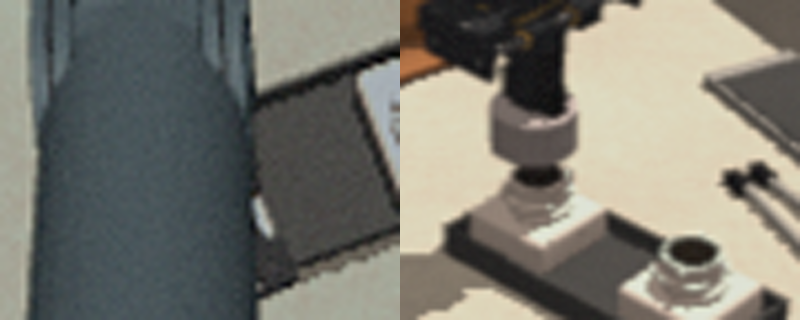

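The lid hangs upright over jar 2; in the side crop the lid's middle is at x≈534 and the neck's is at ≈541. I'll check its sideways offset by projection.

Run:
```python
from h import *
d=imaging.read_camera("side"); s=env.get_state(); p=s["eef_pos"]; print(p)
X=np.float64([[.5785,.075,.105],[.5785,.075,.123],[.5785,.075,.141],[.5785,.075,.075]])
print(cv2.projectPoints(X,d["rvec"],d["tvec"],d["camera_matrix"],None)[0].reshape(-1,2).round(1))
g=cv2.cvtColor(d["color"],cv2.COLOR_RGB2GRAY).astype(int)
for r in range(174,184): print(r,g[r,284:318].tolist())
```

```text
[0.57731985 0.07665579 0.30987107]
[[300.9 182. ]
 [300.9 177.6]
 [300.9 173.1]
 [301.  189.2]]
174 [212, 211, 212, 211, 211, 176, 127, 107, 108, 109, 108, 104, 92, 68, 43, 35, 38, 32, 17, 15, 16, 13, 30, 99, 171, 178, 204, 216, 216, 215, 215, 216, 215, 216]
175 [213, 212, 212, 213, 213, 187, 133, 106, 108, 108, 110, 109, 107, 103, 90, 84, 94, 78, 49, 31, 19, 33, 65, 125, 167, 155, 195, 214, 216, 215, 216, 215, 216, 215]
176 [214, 213, 212, 213, 212, 192, 132, 94, 101, 107, 109, 107, 109, 107, 104, 112, 116, 115, 111, 94, 75, 100, 155, 160, 125, 124, 191, 216, 214, 215, 215, 216, 216, 215]
177 [214, 215, 213, 214, 214, 194, 129, 82, 83, 93, 102, 105, 107, 108, 116, 163, 183, 183, 182, 178, 177, 158, 130, 106, 85, 117, 193, 216, 216, 216, 216, 216, 215, 213]
178 [214, 214, 213, 213, 216, 195, 128, 81, 79, 81, 88, 89, 94, 111, 132, 147, 155, 155, 151, 132, 114, 103, 93, 87, 86, 121, 191, 215, 215, 214, 214, 214, 214, 214]
179 [211, 212, 212, 213, 216, 195, 131, 82, 79, 79, 81, 83, 82, 100, 102, 97, 97, 97, 95, 89, 82, 83, 83, 87, 90, 119, 194, 216, 216, 215, 215, 216, 215, 215]
180 [211, 212, 213, 214, 214, 194, 130, 81, 78, 81, 80, 81, 81, 84, 84, 81, 82, 81, 79, 79, 80, 84, 86, 88, 88, 119, 193, 216, 215, 213, 214, 215, 214, 215]
181 [213, 214, 214, 213, 214, 192, 129, 79, 77, 81, 83, 81, 80, 81, 82, 81, 81, 82, 80, 81, 82, 86, 84, 87, 87, 118, 191, 213, 213, 212, 214, 214, 214, 214]
182 [213, 213, 213, 212, 212, 193, 131, 79, 77, 81, 81, 83, 82, 81, 83, 81, 83, 83, 80, 82, 83, 86, 84, 88, 89, 122, 193, 214, 214, 213, 214, 214, 215, 216]
183 [212, 212, 211, 211, 212, 208, 148, 84, 75, 78, 80, 82, 82, 84, 81, 82, 81, 83, 80, 80, 83, 84, 85, 86, 98, 155, 204, 214, 214, 213, 215, 215, 215, 215]
```

The lid's silhouette middle is 299.55 px and the neck is at about 300.5–300.9. The lid therefore sits about 4 mm too far along +bar, so I'll shift it by −4 mm and lower it gently.

```bash
python3 -m crank '[[[0.0013,-0.0038,-0.01,0,0,0,0],[0.0013,-0.0038,-0.02,0,0,0,0],[0.0013,-0.0038,-0.025,0,0,0,0],[0.0013,-0.0038,-0.03,0,0,0,0],[0.0013,-0.0038,-0.033,0,0,0,0]]]' 30
python3 -m crank '[[[0,0,-0.002,0,0,0,0],[0,0,-0.003,0,0,0,0],[0,0,-0.003,0,0,0,0],[0,0,-0.003,0,0,0,0],[0,0,-0.003,0,0,0,0]]]'
```

```text
t: 5.05
eef_pos: [0.5791, 0.0718, 0.2765]
orientation: [-1.831, -2.552, 0.001]
force: [0.9, -0.1, -1.2]
grip_width: 0.155
gripper_force: 30.0
t: 5.55
eef_pos: [0.5793, 0.0717, 0.2743]
orientation: [-1.831, -2.553, -0.0]
force: [0.1, 1.2, -2.5]
grip_width: 0.157
gripper_force: 30.0
```

```bash
python3 -m crank '[[[0,0,-0.003,0,0,0,0],[0,0,-0.006,0,0,0,0],[0,0,-0.009,0,0,0,0],[0,0,-0.009,0,0,0,0],[0,0,-0.009,0,0,0,0]]]' 30
python3 -m crank '[[[0,0,-0.002,0,0,0,0],[0,0,-0.004,0,0,0,0],[0,0,-0.006,0,0,0,0],[0,0,-0.008,0,0,0,0],[0,0,-0.008,0,0,0,0]]]'
python3 -m crank '[[[0,0,-0.001,0,0,0,0],[0,0,-0.001,0,0,0,0],[0,0,-0.001,0,0,0,0],[0,0,-0.001,0,0,0,0],[0,0,-0.001,0,0,0,0]]]'
```

```text
t: 6.05
eef_pos: [0.5794, 0.0719, 0.265]
orientation: [1.831, 2.553, 0.001]
force: [0.8, 2.8, -3.3]
grip_width: 0.158
gripper_force: 30.0
t: 6.55
eef_pos: [0.5794, 0.0718, 0.257]
orientation: [1.831, 2.553, 0.001]
force: [1.8, 4.0, -1.6]
grip_width: 0.154
gripper_force: 30.0
t: 7.05
eef_pos: [0.5795, 0.0717, 0.2565]
orientation: [1.831, 2.552, 0.001]
force: [0.7, 3.9, 4.5]
grip_width: 0.156
gripper_force: 30.0
```

It entered at 6 mm above home. Now the trial screw: 16° first, then on to about 28° while watching the moment.

```bash
cat > st.py <<'E'
from h import *
s=env.get_state(); print("yaw",yaw(s["orientation"]).round(2),"pos",s["eef_pos"].round(4),"M",s["moment"].round(2),"F",s["force"].round(1))
E
python3 -m crank '[[[0,0.001,0,0,0,-0.056,0],[0,0.001,-0.0005,0,0,-0.112,0],[0,0.001,-0.001,0,0,-0.168,0],[0,0.001,-0.0015,0,0,-0.224,0],[0,0.001,-0.002,0,0,-0.28,0]]]' 30; python3 st.py
python3 -m crank '[[[0,0,-0.0005,0,0,-0.05,0],[0,0,-0.001,0,0,-0.1,0],[0,0,-0.0013,0,0,-0.15,0],[0,0,-0.0016,0,0,-0.2,0],[0,0,-0.0016,0,0,-0.2,0]]]'; python3 st.py
```

```text
t: 7.55
eef_pos: [0.5796, 0.072, 0.2549]
orientation: [2.172, 2.269, 0.0]
force: [-1.5, 1.5, 10.2]
grip_width: 0.155
gripper_force: 30.0
yaw 2.51 pos [0.5796 0.072  0.2549] M [0.5  0.22 0.16] F [-1.5  1.5 10.2]
t: 8.05
eef_pos: [0.5796, 0.0723, 0.2537]
orientation: [2.386, 2.043, 0.001]
force: [-2.2, 2.7, 13.2]
grip_width: 0.157
gripper_force: 30.0
yaw -8.87 pos [0.5796 0.0723 0.2537] M [0.51 0.59 0.12] F [-2.2  2.7 13.2]
```

No binding at 27.6° (moment 0.12 N m), so this lid looks right for jar 2. Continuing to the stop.

```bash
python3 -m crank '[[[0,0,0,0,0,-0.06,0],[0,0,-0.0003,0,0,-0.12,0],[0,0,-0.0008,0,0,-0.18,0],[0,0,-0.0014,0,0,-0.24,0],[0,0,-0.002,0,0,-0.3,0]]]' 30; python3 st.py
python3 -m crank '[[[0,0,-0.0006,0,0,-0.06,0],[0,0,-0.0012,0,0,-0.12,0],[0,0,-0.0016,0,0,-0.18,0],[0,0,-0.002,0,0,-0.24,0],[0,0,-0.002,0,0,-0.27,0]]]'; python3 st.py
```

```text
t: 8.55
eef_pos: [0.5794, 0.0724, 0.252]
orientation: [-2.665, -1.663, 0.0]
force: [-5.2, 3.6, 19.1]
grip_width: 0.157
gripper_force: 30.3
yaw -26.08 pos [0.5794 0.0724 0.252 ] M [0.63 1.38 0.43] F [-5.2  3.6 19.1]
t: 9.05
eef_pos: [0.5792, 0.0725, 0.2507]
orientation: [-2.863, -1.29, 0.001]
force: [-7.7, 4.3, 25.5]
grip_width: 0.16
gripper_force: 30.8
yaw -41.5 pos [0.5792 0.0725 0.2507] M [0.85 1.93 0.71] F [-7.7  4.3 25.5]
```

The opening stayed at 14 mm, so the bar turned with the pads: about 60° turned, z at home. I'll seat the last 2°, then release, retreat and check.

```bash
python3 -m crank '[[[0,0,0.0005,0,0,-0.02,0],[0,0,0.001,0,0,-0.04,0],[0,0,0.001,0,0,-0.06,0],[0,0,0.001,0,0,-0.06,0],[0,0,0.001,0,0,-0.06,0]]]' 30; python3 st.py
python3 -m crank '[[[0,0,0,0,0,0.02,0.0],[0,0,0,0,0,0.02,0.04],[0,0,0,0,0,0.02,0.04],[0,0,0,0,0,0.02,0.04],[0,0,0,0,0,0.02,0.04]]]'; python3 st.py
```

```text
t: 9.55
eef_pos: [0.5784, 0.0735, 0.2505]
orientation: [-2.897, -1.207, 0.004]
force: [-7.3, 6.0, 17.9]
grip_width: 0.161
gripper_force: 30.6
yaw -44.76 pos [0.5784 0.0735 0.2505] M [1.24 1.7  0.59] F [-7.3  6.  17.9]
t: 10.05
eef_pos: [0.5791, 0.0718, 0.2493]
orientation: [2.889, 1.232, -0.002]
force: [-0.6, 0.0, 0.2]
grip_width: 0.449
gripper_force: 0.0
yaw -43.82 pos [0.5791 0.0718 0.2493] M [-0.02  0.11  0.  ] F [-0.6  0.   0.2]
```

```bash
python3 -m crank '[[[0,0,0.04,0,0,0,0.06],[0,0,0.08,0,0,0.14,0.06],[-0.009,-0.036,0.1,0,0,0.28,0.06],[-0.018,-0.072,0.1,0,0,0.42,0.06],[-0.027,-0.108,0.1,0,0,0.56,0.06]]]' 30
python3 -m crank '[[[-0.009,-0.036,0,0,0,0.14,0.06],[-0.018,-0.072,0,0,0,0.28,0.06],[-0.027,-0.108,0,0,0,0.42,0.06],[-0.036,-0.144,0,0,0,0.56,0.06],[-0.045,-0.18,0,0,0,0.7,0.06]]]'
python3 -m crank '[[[-0.01,-0.037,0,0,0,0.14,0.06],[-0.019,-0.074,-0.03,0,0,0.28,0.06],[-0.019,-0.074,-0.07,0,0,0.42,0.06],[-0.019,-0.074,-0.07,0,0,0.56,0.06],[-0.019,-0.074,-0.07,0,0,0.613,0.06]]]'
python3 st.py
python3 - <<'E'
from h import *
t=imaging.read_camera("top"); d=imaging.read_camera("side")
a=cv2.resize(t["color"][180:240,270:345],(500,400),interpolation=cv2.INTER_CUBIC);b=cv2.resize(d["color"][160:280,270:420],(500,400),interpolation=cv2.INTER_CUBIC)
cv2.imwrite("pics/e.png",cv2.resize(np.hstack([a,b]),(800,320))[:,:,::-1])
ys,xs=np.nonzero(t["color"][203:228,288:314].max(2)<45); W=cast(t,np.c_[xs+288,ys+203],.108)[:,:2]
w,v=np.linalg.eigh(np.cov(W.T)); print(len(xs),W.mean(0),np.degrees(np.arctan2(v[1,1],v[0,1])),np.sqrt(w)); print(env.get_state()["joints"])
E
```

```text
t: 10.55
eef_pos: [0.5521, -0.0369, 0.3504]
orientation: [2.429, 1.99, 0.001]
force: [0.5, 0.1, -0.5]
grip_width: 0.679
gripper_force: 0.0
t: 11.05
eef_pos: [0.5065, -0.2172, 0.3495]
orientation: [-1.601, -2.703, 0.001]
force: [0.3, -0.5, -0.3]
grip_width: 0.679
gripper_force: 0.0
t: 11.55
eef_pos: [0.4872, -0.2901, 0.2779]
orientation: [-0.714, -3.056, -0.001]
force: [0.8, -0.2, 0.5]
grip_width: 0.682
gripper_force: 0.0
yaw 63.72 pos [ 0.4872 -0.2901  0.2779] M [-0.   -0.01  0.04] F [ 0.8 -0.2  0.5]
97 [0.58311018 0.07955682] -146.26174871773182 [0.013952   0.02111646]
[ 0.33254855  0.56889149  0.16493788  1.85910545 -0.13335632  0.72518752
  1.68035939]
```

View pics/e.png

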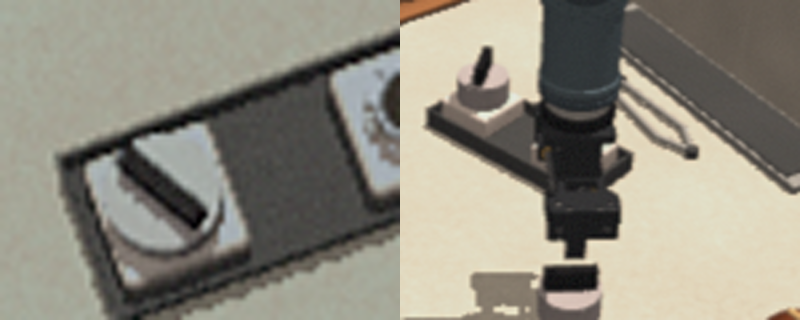

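Jar 2's lid sits low on the shoulder, with its bar from (125,155) to (200,215) in the top crop, about 50°. That fits being screwed home; I'll measure it exactly later. The fingers are above the right lid at (571,278) in the right half, so I'll grip it.

```bash
python3 -m crank '[[[0,0,-0.02,0,0,0,0.06],[0,0,-0.04,0,0,0,0.06],[0,0,-0.06,0,0,0,0.06],[0,0,-0.0745,0,0,0,0.06],[0,0,-0.0745,0,0,0,0.06]]]' 30
python3 -m crank '[[[0,0,0,0,0,0,0],[0,0,0,0,0,0,0],[0,0,0,0,0,0,0],[0,0,0,0,0,0,0],[0,0,0,0,0,0,0]]]' 30
python3 -m crank '[[[0,0,0,0,0,0,0],[0,0,0,0,0,0,0],[0,0,0,0,0,0,0],[0,0,0.0,0,0,0,0],[0,0,0.0,0,0,0,0]]]' 30
python3 - <<'E'
from h import *
t=imaging.read_camera("top"); T=t["color"]
c=cv2.inRange(T.max(2),0,60)
# lid disc seen inside crop: keep dark blob nearest the jar-2 axis at bar-top height
n,l,st,ce=cv2.connectedComponentsWithStats(c[200:232,285:318])
for k in range(1,n):
    ys,xs=np.nonzero(l==k)
    if len(xs)>40:
        W=cast(t,np.c_[xs+285,ys+200],.108)[:,:2]; w,v=np.linalg.eigh(np.cov(W.T)); print(len(xs),W.mean(0).round(4),np.degrees(np.arctan2(v[1,1],v[0,1]))%180,np.sqrt(w).round(4))
E
python3 st.py
```

```text
t: 12.15
eef_pos: [0.488, -0.2894, 0.2039]
orientation: [-0.72, -3.056, -0.0]
force: [0.4, 0.5, -0.2]
grip_width: 0.685
gripper_force: 0.0
t: 12.65
eef_pos: [0.4884, -0.2895, 0.2054]
orientation: [0.719, 3.058, -0.0]
force: [-0.3, 0.0, 0.5]
grip_width: 0.251
gripper_force: 0.0
t: 13.15
eef_pos: [0.4884, -0.2894, 0.2053]
orientation: [0.719, 3.058, 0.0]
force: [-0.3, 1.6, 3.3]
grip_width: 0.154
gripper_force: 30.0
150 [0.5901 0.075 ] 32.57308371911148 [0.0189 0.0208]
yaw 63.55 pos [ 0.4885 -0.2894  0.2053] M [0.34 0.05 0.02] F [-0.4  0.4  4.6]
```

```bash
python3 -m crank '[[[0,0,0.03,0,0,0,0],[0,0,0.07,0,0,0,0],[0,0,0.105,0,0,0,0],[0.02,0.0305,0.105,0,0,-0.11,0],[0.04,0.061,0.105,0,0,-0.22,0]]]' 30
python3 -m crank '[[[0.02,0.0305,0,0,0,-0.11,0],[0.04,0.061,0,0,0,-0.22,0],[0.06,0.0915,0,0,0,-0.33,0],[0.08,0.122,0,0,0,-0.44,0],[0.1007,0.1525,0,0,0,-0.56,0]]]' 30
python3 -m crank '[[[0,0,0,0,0,0,0],[0,0,0,0,0,0,0],[0,0,0,0,0,0,0],[0,0,0,0,0,0,0],[0,0,0,0,0,0,0]]]' 30
python3 st.py
python3 - <<'E'
from h import *
d=imaging.read_camera("side")
print(cv2.projectPoints(np.float64([[.6295,-.0763,.105],[.6295,-.0763,.141],[.6295,-.0763,.075]]),d["rvec"],d["tvec"],d["camera_matrix"],None)[0].reshape(-1,2).round(1))
g=cv2.cvtColor(d["color"],cv2.COLOR_RGB2GRAY).astype(int)
for r in range(193,200): print(r,g[r,318:354].tolist())
t=imaging.read_camera("top")
a=cv2.resize(t["color"][180:240,270:345],(500,400),interpolation=cv2.INTER_CUBIC);b=cv2.resize(d["color"][160:240,270:370],(500,400),interpolation=cv2.INTER_CUBIC)
cv2.imwrite("pics/f.png",cv2.resize(np.hstack([a,b]),(800,320))[:,:,::-1])
E
```

```text
t: 13.7
eef_pos: [0.5283, -0.2293, 0.3112]
orientation: [1.061, 2.954, -0.001]
force: [1.3, -0.7, -2.6]
grip_width: 0.155
gripper_force: 30.0
t: 14.2
eef_pos: [0.6293, -0.0749, 0.3095]
orientation: [-1.833, -2.55, 0.002]
force: [0.1, -0.5, -1.1]
grip_width: 0.152
gripper_force: 30.0
t: 14.7
eef_pos: [0.6286, -0.0773, 0.3102]
orientation: [1.83, 2.554, -0.001]
force: [-0.1, -0.0, -2.2]
grip_width: 0.159
gripper_force: 30.0
yaw 18.76 pos [ 0.6286 -0.0773  0.3102] M [-0.09  0.05  0.03] F [-0.1 -0.  -2.2]
[[336.  199. ]
 [336.5 189.9]
 [335.7 206.5]]
193 [211, 211, 212, 213, 214, 214, 215, 198, 136, 95, 104, 109, 109, 109, 109, 110, 107, 102, 114, 109, 101, 79, 51, 32, 22, 39, 103, 167, 175, 131, 116, 154, 181, 196, 159, 119]
194 [210, 210, 210, 211, 211, 214, 214, 193, 128, 82, 89, 103, 109, 110, 109, 108, 114, 125, 164, 146, 120, 114, 106, 96, 85, 104, 161, 169, 131, 92, 88, 114, 155, 191, 200, 162]
195 [210, 210, 212, 211, 209, 213, 214, 192, 128, 78, 79, 83, 91, 101, 107, 115, 164, 184, 192, 190, 187, 180, 147, 164, 179, 164, 134, 111, 95, 108, 113, 100, 116, 157, 187, 203]
196 [211, 212, 212, 213, 212, 213, 214, 194, 128, 81, 77, 81, 82, 87, 89, 105, 140, 156, 172, 178, 169, 160, 145, 138, 122, 108, 94, 87, 98, 154, 143, 118, 110, 122, 157, 193]
197 [195, 211, 215, 214, 212, 213, 214, 192, 128, 80, 79, 80, 80, 82, 82, 86, 96, 98, 103, 108, 106, 113, 103, 94, 83, 82, 85, 86, 98, 161, 151, 131, 119, 102, 119, 158]
198 [109, 151, 195, 209, 212, 214, 213, 190, 128, 77, 78, 80, 82, 81, 82, 81, 82, 83, 80, 81, 83, 86, 83, 80, 81, 83, 86, 87, 99, 167, 201, 204, 163, 122, 98, 119]
199 [46, 74, 109, 150, 194, 210, 211, 189, 127, 80, 80, 81, 81, 82, 83, 81, 82, 82, 82, 82, 83, 81, 81, 81, 83, 85, 86, 87, 102, 185, 213, 215, 207, 156, 106, 93]
```

View pics/f.png

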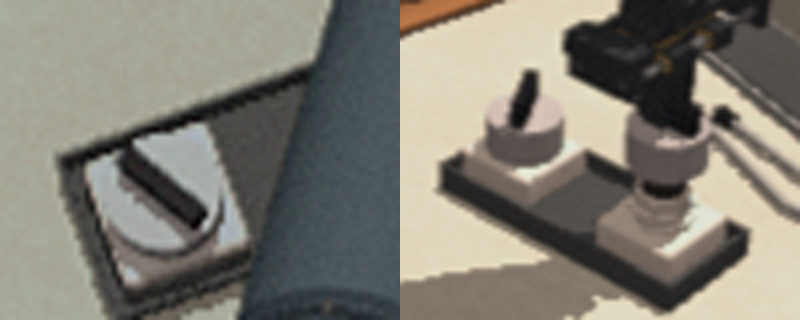

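Left half: jar 2's lid is seated, with its bar from (125,155) to (203,218). Right half: the second lid hangs over jar 1's neck at about x=665. Its silhouette middle is 336.1 px against an expected ~335.6, so I'll shift +2 mm along the bar and lower.

```bash
python3 -m crank '[[[-0.0006,0.0019,-0.01,0,0,0,0],[-0.0006,0.0019,-0.02,0,0,0,0],[-0.0006,0.0019,-0.025,0,0,0,0],[-0.0006,0.0019,-0.03,0,0,0,0],[-0.0006,0.0019,-0.033,0,0,0,0]]]' 30
python3 -m crank '[[[0,0,-0.001,0,0,0,0],[0,0,-0.002,0,0,0,0],[0,0,-0.003,0,0,0,0],[0,0,-0.003,0,0,0,0],[0,0,-0.003,0,0,0,0]]]'; python3 st.py
```

```text
t: 15.3
eef_pos: [0.6284, -0.074, 0.2765]
orientation: [-1.827, -2.555, 0.0]
force: [-0.4, -0.8, -1.7]
grip_width: 0.155
gripper_force: 30.0
t: 15.8
eef_pos: [0.6285, -0.0741, 0.2742]
orientation: [1.827, 2.555, 0.0]
force: [0.2, 0.6, -1.7]
grip_width: 0.157
gripper_force: 30.0
yaw 18.85 pos [ 0.6285 -0.0741  0.2742] M [-0.04 -0.1  -0.  ] F [ 0.2  0.6 -1.7]
```

```bash
python3 -m crank '[[[0,0,-0.003,0,0,0,0],[0,0,-0.006,0,0,0,0],[0,0,-0.009,0,0,0,0],[0,0,-0.009,0,0,0,0],[0,0,-0.009,0,0,0,0]]]' 30
python3 -m crank '[[[0,0,-0.002,0,0,0,0],[0,0,-0.004,0,0,0,0],[0,0,-0.006,0,0,0,0],[0,0,-0.008,0,0,0,0],[0,0,-0.009,0,0,0,0]]]'; python3 st.py
python3 -m crank '[[[0,0,0,0,0,-0.056,0],[0,0,-0.0005,0,0,-0.112,0],[0,0,-0.001,0,0,-0.168,0],[0,0,-0.0015,0,0,-0.224,0],[0,0,-0.0018,0,0,-0.28,0]]]' 30; python3 st.py
```

```text
t: 16.3
eef_pos: [0.6284, -0.0739, 0.2649]
orientation: [-1.827, -2.555, 0.0]
force: [0.2, 0.7, -1.9]
grip_width: 0.153
gripper_force: 30.0
t: 16.8
eef_pos: [0.6286, -0.0743, 0.2565]
orientation: [1.827, 2.555, 0.0]
force: [-1.6, 0.0, 8.1]
grip_width: 0.158
gripper_force: 30.0
yaw 18.85 pos [ 0.6286 -0.0743  0.2565] M [0.21 0.4  0.03] F [-1.6  0.   8.1]
t: 17.3
eef_pos: [0.6286, -0.0737, 0.255]
orientation: [-2.168, -2.273, -0.001]
force: [-1.2, 2.4, 4.3]
grip_width: 0.156
gripper_force: 30.0
yaw 2.71 pos [ 0.6286 -0.0737  0.255 ] M [0.48 0.19 0.04] F [-1.2  2.4  4.3]
```

```bash
python3 -m crank '[[[0,0,-0.0005,0,0,-0.05,0],[0,0,-0.001,0,0,-0.1,0],[0,0,-0.0015,0,0,-0.15,0],[0,0,-0.002,0,0,-0.2,0],[0,0,-0.002,0,0,-0.2,0]]]' 30; python3 st.py
```

```text
t: 17.8
eef_pos: [0.6289, -0.0736, 0.2536]
orientation: [-2.383, -2.047, -0.002]
force: [-1.7, 3.5, 9.2]
grip_width: 0.156
gripper_force: 30.0
yaw -8.7 pos [ 0.6289 -0.0736  0.2536] M [0.71 0.55 0.05] F [-1.7  3.5  9.2]
```

No binding here either, so it's the right lid. Screwing home.

```bash
python3 -m crank '[[[-0.0003,0.0006,-0.0005,0,0,-0.06,0],[-0.0003,0.0006,-0.001,0,0,-0.12,0],[-0.0003,0.0006,-0.0013,0,0,-0.18,0],[-0.0003,0.0006,-0.0016,0,0,-0.24,0],[-0.0003,0.0006,-0.0018,0,0,-0.3,0]]]' 30; python3 st.py
python3 -m crank '[[[0,0,-0.0006,0,0,-0.06,0],[0,0,-0.001,0,0,-0.12,0],[0,0,-0.0014,0,0,-0.18,0],[0,0,-0.0017,0,0,-0.24,0],[0,0,-0.0017,0,0,-0.3,0]]]'; python3 st.py
python3 -m crank '[[[0,0,0,0,0,-0.03,0],[0,0,0,0,0,-0.06,0],[0,0,0,0,0,-0.06,0],[0,0,0,0,0,-0.06,0],[0,0,0,0,0,-0.06,0]]]'; python3 st.py
```

```text
t: 18.3
eef_pos: [0.629, -0.0729, 0.252]
orientation: [2.663, 1.666, 0.005]
force: [-0.6, 2.7, 6.4]
grip_width: 0.159
gripper_force: 30.0
yaw -25.93 pos [ 0.629  -0.0729  0.252 ] M [0.78 0.02 0.13] F [-0.6  2.7  6.4]
t: 18.8
eef_pos: [0.6296, -0.0737, 0.2504]
orientation: [2.88, 1.249, 0.006]
force: [3.3, -1.9, 3.5]
grip_width: 0.155
gripper_force: 30.0
yaw -43.12 pos [ 0.6296 -0.0737  0.2504] M [-0.45 -0.57  0.17] F [ 3.3 -1.9  3.5]
t: 19.3
eef_pos: [0.6297, -0.0738, 0.2504]
orientation: [2.914, 1.167, 0.006]
force: [2.7, 0.0, 5.3]
grip_width: 0.158
gripper_force: 30.9
yaw -46.34 pos [ 0.6297 -0.0738  0.2504] M [-0.12 -0.45  0.73] F [2.7 0.  5.3]
```

The moment jumped at 65°, so this lid is at its stop. I'll release, retreat, and measure both bars.

```bash
python3 -m crank '[[[0,0,0,0,0,0.03,0.0],[0,0,0,0,0,0.04,0.04],[0,0,0,0,0,0.04,0.04],[0,0,0,0,0,0.04,0.04],[0,0,0,0,0,0.04,0.04]]]' 30
python3 -m crank '[[[0,0,0.04,0,0,0,0.04],[0,0,0.08,0,0,0,0.04],[-0.01,-0.04,0.1,0,0,0,0.04],[-0.02,-0.08,0.1,0,0,0,0.04],[-0.03,-0.12,0.1,0,0,0,0.04]]]'
python3 -m crank '[[[-0.01,-0.04,0,0,0,0,0.04],[-0.02,-0.08,0,0,0,0,0.04],[-0.03,-0.12,0,0,0,0,0.04],[-0.04,-0.15,0,0,0,0,0.04],[-0.04,-0.15,0,0,0,0,0.04]]]'
python3 - <<'E'
from h import *
t=imaging.read_camera("top"); d=imaging.read_camera("side"); T=t["color"]
for n,c in(("j2",(.578,.075)),("j1",(.6297,-.0755))):
    p=cv2.projectPoints(np.float64([[*c,.108]]),t["rvec"],t["tvec"],t["camera_matrix"],None)[0].ravel()
    yy,xx=np.mgrid[:400,:640]; m=(T.max(2)<60)&(np.hypot(xx-p[0],yy-p[1])<10.5)
    k,l,st,ce=cv2.connectedComponentsWithStats(m.astype(np.uint8)); b=1+np.argmax(st[1:,4]); ys,xs=np.nonzero(l==b)
    W=cast(t,np.c_[xs,ys],.108)[:,:2]; w,v=np.linalg.eigh(np.cov(W.T)); print(n,p.round(1),len(xs),W.mean(0).round(4),(np.degrees(np.arctan2(v[1,1],v[0,1]))%180).round(1),np.sqrt(w).round(4))
a=cv2.resize(T[170:240,275:375],(560,392),interpolation=cv2.INTER_CUBIC);b=cv2.resize(d["color"][160:240,270:370],(490,392),interpolation=cv2.INTER_CUBIC)
cv2.imwrite("pics/g.png",cv2.resize(np.hstack([a,b]),(800,300))[:,:,::-1])
E
```

```text
t: 19.8
eef_pos: [0.6278, -0.0735, 0.2484]
orientation: [-2.894, -1.222, 0.002]
force: [-0.6, -0.0, 0.1]
grip_width: 0.45
gripper_force: 0.0
t: 20.3
eef_pos: [0.5978, -0.1946, 0.3497]
orientation: [2.893, 1.224, 0.002]
force: [0.8, -0.1, -0.0]
grip_width: 0.453
gripper_force: 0.0
t: 20.8
eef_pos: [0.5547, -0.349, 0.3492]
orientation: [2.896, 1.21, -0.005]
force: [-0.3, -0.9, 0.2]
grip_width: 0.457
gripper_force: 0.0
j2 [299.4 214.3] 88 [0.5771 0.0746] 45.3 [0.0043 0.0183]
j1 [347.3 196.6] 92 [ 0.6252 -0.077 ] 47.6 [0.0047 0.0165]
```

View pics/g.png

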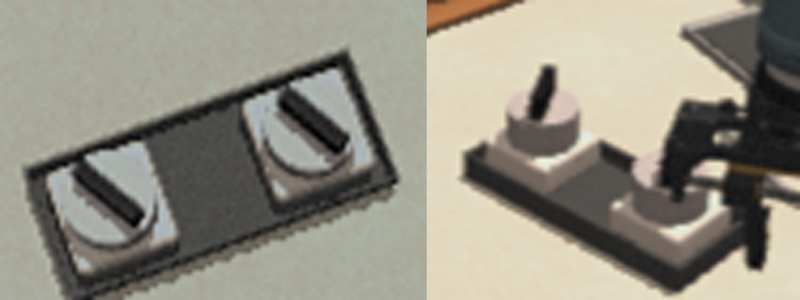

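Both lids sit flush on the shoulders. In the top crop the bars run (78,170)–(140,220) and (283,92)–(345,148), at 45.3° and 47.6° against 46.7° for home. The robot is clear of everything.

```bash
python3 -c "
from cell import finish_job
print(finish_job())"
```

```text
the job is handed in; nothing more can be done
None
```

Both jars are closed and the job is handed in: each lid fitted the first jar I tried it on, screwed round to its stop at about 62° without binding, and was released, and the loaves and tongs were left alone.

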